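# Load-test two dispenser return springs and reject the tired one

### The arm

A 7-joint arm with a two-finger parallel gripper is mounted at the origin on the work surface. World frame = base frame: x ahead of the robot, y to its left, z up, the work surface at z = 0. Lengths are in m, angles in rad, forces in N, time in s.
With the tool pointing down it reaches from about 0.4 to 0.85 m from the base axis. Payload 10.4 kg.
Tool frame: the origin (TCP) lies on the centre line of the jaws, within the pads' length; the fingertips stand r.tip_extent ahead of it and the grasp point (between the pads) lies 8 mm behind it (r.tip_extent is the distance from the TCP to the fingertips, in m); z points along the fingers, y is the direction in which the jaws open and shut (so a half turn about z gives the same grasp; the last joint's range is limited). The gripper opens to 87 mm and grips with 3 to 60 N. Pads are 19 mm wide; open, the fingers measure 117 mm over their backs; the gripper's body (75 mm by 190 mm) begins 51 mm behind the grasp point.
Start: joints at [1.089, 0.332, -0.065, 1.46, 0.022, 1.35, -0.088], TCP at [0.277, -0.56, 0.234] pointing down, gripper open.
Joint ranges: [-2.6, 2.6], [-0.5, 2.12], [-1.47, 1.34], [0.16, 2.42], [-1.27, 4.41], [0.06, 2.06], [-2.6, 2.6]. Speed limits (rad/s): [2.22, 2.22, 2.79, 2.79, 3.14, 3.14, 3.14].

### API

Orientations are given as a unit quaternion [x, y, z, w].
In Python, from bench import r gives the robot as it stands.
- The arm moves only by the shell command python3 -m jog 'ROWS' [FORCE]. ROWS is JSON, a list of rows, each a list of 7 numbers: the shift along the tool's x, y, z in cm, then the turn, a rotation vector about the tool's x, y, z in rad, then the opening, from -1 (shut) to 1 (fully open). In form: [[tx, ty, tz, wx, wy, wz, jaw], ...]. A call has 1 to 20 rows; each row shifts and turns the commanded pose from where the row before left it, along the tool's axes as they then stand; what a row does not reach is not made up. A row lasts 1/8 s, in which the tool goes at most 62.5 mm and 10.7 degrees, less where a joint would pass 70% of its speed; a pose out of reach is approached as far as the arm can. A call with a gripper value outside its range is refused whole. The fingers move at their own pace and stop on an object; FORCE is the grip in N (left out, the last holds). Time passes only in rows, so rows that do not move let the fingers close. It gives the time, the measured TCP pose, the force and the opening at its end, in the units of the state.
- r.read_state(): the state, without advancing time (a new reading comes with each control period).
- r.camera(name): name is "scene" or "top" or "wrist"; returns a dict with "frame" (420x560x3 uint8, red, green, blue), "fx", "fy", "cx", "cy" (pixels), "k1" (the pictures are not rectified: a ray, as slopes to the right and down, at radius r is drawn at 1 + k1 r^2 times it, then the intrinsics apply), "camera_from_world" (4x4, takes a point from world to camera coordinates). Camera axes: x right, y down, z forward; pixel columns grow to the right and rows downward; lengths in m; the calibration is good to about 2 mm. A picture is of the moment at which its call begins. There is no depth.
- r.close_job(): hands the job in, once; it reports no verdict.
Trained networks look in a picture, given as the dict that the camera call returned (one of the last four; its "shot" number tells which), for a name from the list of things; names that differ only in an ending like _2 or _b are one class to them, and where a whole thing is asked for, a point or a joint stands for the part that bears it (a point fixed in the world has none). Each returns a list of dicts, best first, with "score" (0 to 1); they miss things now and then, are a little off and sometimes report something else, mostly with a low value. They report only what shows in the picture. A call takes as long as a camera call. They do not tell look-alikes from the thing itself.
- r.search_frame(picture, thing): "rect" ([left, top, right, bottom] in pixels, round what is visible of it).
The state is a dict: "time": time; "joint_positions": joint angles; "joint_vel": joint speeds; "joint_torque": joint torques, N m; "ee_pos": TCP position; "eef_rot": TCP orientation; "ft_force": force on the tool from outside, world axes, zero at the start; "torque": the same for the moment, N m; "width": finger opening in m.
Only numpy, scipy, OpenCV 4.12 (cv2) and the standard library are available. Lean on these libraries where they do the work, as an engineer would, in place of code of your own. Each camera call takes 0.05 s, during which the arm holds its last target.

### The job

Check the dispenser's two return springs on the spring tester: first the one in the left seat as the robot sees it, then the one in the right seat. Press each straight down with a load of about 10 N (never above 15 N), hold it there for about a second and see whether its cap stays above the reference mark, the flat top of the gauge post between the seats. Then stand the tired spring, the one whose cap sinks below the mark, upright in the steel reject tray, leave the sound one standing in its seat, and disturb nothing else.

Things in the scene. Friction and masses are not known exactly. Their poses are not given: they have to be found in the camera images.
- seat_left (a point): Centre of the floor of the left (+y) round seat of the tester, an aluminium plate 120 x 240 x 20 mm fixed on the bench. The seat is a recess 40 mm wide and 4 mm deep, its floor 16 mm above the bench. Axes of the plate: x across it, away from the robot at yaw 0; y from the right seat to the left one, 130 mm apart; z up.
- seat_right (a point): Centre of the floor of the right (-y) round seat of the tester, like the left one.
- mark (a point): The reference mark: centre of the flat top of the T-shaped steel gauge post midway between the seats, 71 mm above the bench. Its crossbar is 14 x 46 mm, long side along the plate's y, and ends 26 mm from the rim of each cap.
- spring_1_center (a point): Return spring 1 of two that look alike: steel coil, round base 36 mm across and 8 thick, round cap on top 32 mm across and 12 thick, 70 mm tall unloaded, about 0.12 kg. This point: on its axis, 35 mm above its underside; z along the axis. It starts standing loose in a seat, its top 86 mm above the bench. Lift it by its cap, gripped across from above; the cap does not pull off.
- spring_2_center (a point): Return spring 2 of two that look alike: steel coil, round base 36 mm across and 8 thick, round cap on top 32 mm across and 12 thick, 70 mm tall unloaded, about 0.12 kg. This point: on its axis, 35 mm above its underside; z along the axis. It starts standing loose in a seat, its top 86 mm above the bench. Lift it by its cap, gripped across from above; the cap does not pull off.
- spring_1_top (a point): Centre of the flat top face of the cap of return spring 1; it moves down as the spring is pressed. The cap's mid-height is 6 mm below it.
- spring_2_top (a point): Centre of the flat top face of the cap of return spring 2; it moves down as the spring is pressed. The cap's mid-height is 6 mm below it.
- spring_1_cap (a joint): How far return spring 1 is compressed, in m: 0 unloaded, 0.034 fully closed. At 10 N a sound spring is compressed about 9 mm (cap top 6 mm above the mark), a tired one about 21 mm (cap top 6 mm below the mark); beyond that 1 mm per N (sound) or 2.2 mm per N (tired).
- spring_2_cap (a joint): How far return spring 2 is compressed, in m: 0 unloaded, 0.034 fully closed. At 10 N a sound spring is compressed about 9 mm (cap top 6 mm above the mark), a tired one about 21 mm (cap top 6 mm below the mark); beyond that 1 mm per N (sound) or 2.2 mm per N (tired).
- tray: Steel reject tray, open on top, 140 x 140 mm, rim 22 mm above the bench, walls and floor about 3 mm; fixed and empty. Origin at the centre of its underside.
- dishes_tall: Bystander: stack of five closed culture dishes, diameter 90, 78 tall (mm). Origin at the centre of its underside.
- dishes_short: Bystander: stack of two closed culture dishes, diameter 90, 31 tall (mm). Origin at the centre of its underside.
- dish_single: Bystander: one closed culture dish, diameter 90, 16 tall (mm). Origin at the centre of its underside.
- bottle: Bystander: closed reagent bottle, diameter 60, 130 tall (mm). Origin at the centre of its underside.
- pen: Bystander: marker pen lying down, about 130 long, 16 high (mm). Origin 6 mm below the axis of the barrel, near its middle.
- piston: Bystander: steel dispenser piston standing up, diameter 26, 45 tall (mm). Origin at the centre of its underside.
- collar: Bystander: aluminium collar ring, outer diameter 38, 14 tall (mm). Origin at the centre of its underside.
Mind the look-alikes: they are no part of the job. Leave any brown or green look-alike of the part that bears spring_2_center alone. Leave any pink look-alike of the part that bears spring_1_center alone.

How it is judged:
By the outcome, as a careful person would: the job done as asked, in the order asked, and still so for the second after the job is handed in, with the robot touching nothing.
It also fails if it takes over 72 s, if anything falls off the work surface, if the arm or the gripper's body presses on something with over 40 N, if the wrist force passes 120 N, or if a joint passes its speed limit or range.

## Working session

There is one attempt and no reset: what is moved stays moved. The work goes in short steps, Python scripts to look and compute and a shell command to move; the robot and the scene stay as the last step left them, time stands still between calls to the robot, and variables do not carry over. Pictures are saved under pics/ and viewed, and the job is handed in when it is done.

```bash
ls; mkdir -p pics
cat > h.py <<'E'
import numpy as np, cv2
from bench import r
def ray(p,u,v):
    K=np.array([[p['fx'],0,p['cx']],[0,p['fy'],p['cy']],[0,0,1.]])
    xy=cv2.undistortPoints(np.array([[[u,v]]],float),K,np.array([p['k1'],0,0,0,0.]))[0,0]
    T=np.array(p['camera_from_world']); R=T[:3,:3]
    return -R.T@T[:3,3], R.T@np.array([xy[0],xy[1],1.])
def atz(p,u,v,z):
    o,d=ray(p,u,v); return o+d*(z-o[2])/d[2]
def proj(p,X):
    T=np.array(p['camera_from_world']); c=T[:3,:3]@np.array(X)+T[:3,3]
    s=c[:2]/c[2]; s=s*(1+p['k1']*(s@s)); return np.array([p['fx']*s[0]+p['cx'],p['fy']*s[1]+p['cy']])
def save(p,n): cv2.imwrite('pics/'+n+'.png',cv2.cvtColor(p['frame'],cv2.COLOR_RGB2BGR))
E
python3 - <<'E'
from h import *
s=r.read_state();print({k:np.round(v,3) for k,v in s.items()},r.tip_extent)
for n in ('scene','top','wrist'):
    p=r.camera(n);save(p,n+'0');print(n,p['k1'],p['fx'],[p2 for p2 in np.round(ray(p,280,210)[0],3)])
    if n!='wrist':
        for t in ('spring_1_center','seat_left','mark','tray','spring_1_top'):
            try: print(t,[(round(d['score'],2),np.round(d['rect']).astype(int).tolist()) for d in r.search_frame(p,t)])
            except Exception as e: print(t,e)
E
```

```text
pics
{'time': np.float64(0.0), 'joint_positions': array([ 1.089,  0.333, -0.065,  1.461,  0.022,  1.35 , -0.088]), 'joint_vel': array([ 0.   , -0.   ,  0.001, -0.   ,  0.001, -0.   , -0.   ]), 'joint_torque': array([-1.0000e-03, -6.2327e+01,  2.4000e-02, -3.8990e+01, -6.2000e-02,
        4.0000e-02,  0.0000e+00]), 'ee_pos': array([ 0.277, -0.56 ,  0.233]), 'eef_rot': array([ 0.974,  0.227, -0.   , -0.001]), 'ft_force': array([ 0.003, -0.177, -0.257]), 'torque': array([-0.01 , -0.005,  0.015]), 'width': np.float64(0.087)} 0.011
scene 0.004128719236548544 408.3477047715645 [np.float64(0.953), np.float64(-0.106), np.float64(0.796)]
spring_1_center [(0.65, [324, 146, 344, 176]), (0.61, [317, 110, 331, 138])]
seat_left [(0.85, [253, 143, 367, 228]), (0.18, [405, 171, 446, 208])]
mark [(0.76, [253, 141, 368, 230])]
tray [(0.59, [109, 212, 185, 288])]
spring_1_top [(0.7, [322, 110, 336, 126]), (0.67, [330, 144, 345, 161])]
top -0.12000206885512543 486.34566949553425 [np.float64(0.361), np.float64(0.034), np.float64(1.15)]
spring_1_center [(0.8, [193, 296, 210, 311])]
seat_left [(0.67, [188, 209, 296, 281])]
mark [(0.57, [186, 210, 296, 282])]
tray [(0.95, [366, 187, 431, 256])]
spring_1_top [(0.67, [190, 294, 206, 308]), (0.53, [197, 239, 216, 255]), (0.37, [185, 214, 295, 281])]
wrist -0.05442950374074142 360.2009261932744 [np.float64(0.335), np.float64(-0.531), np.float64(0.387)]
```

View pics/scene0.png

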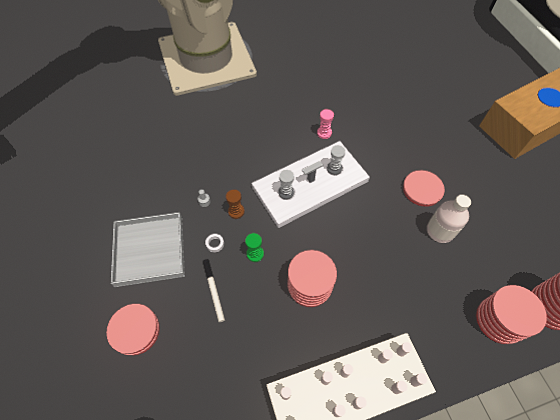

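View pics/top0.png

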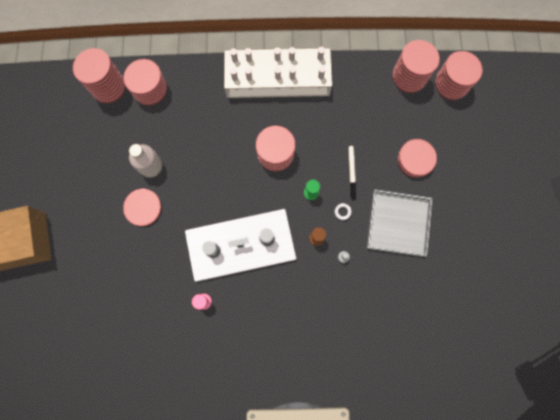

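View pics/wrist0.png

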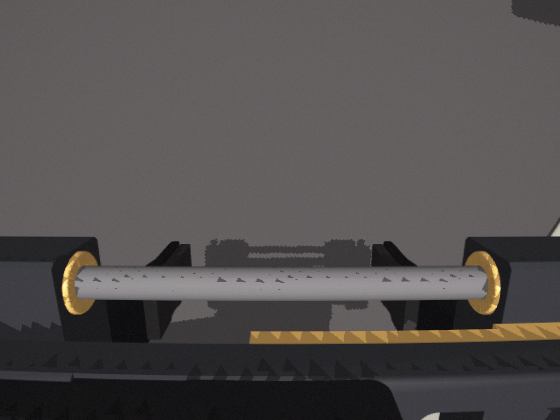

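In the top view the candidates are the grey springs in the plate at about (210,249) and (267,237). The look-alikes are brown (318,237), green (313,188) and pink (202,302), all off the plate. I choose the two grey ones and will check them in a crop.

Run:
```python
from h import *
a=r.camera('top');b=r.camera('scene')
A=cv2.resize(a['frame'][205:285,180:300],None,fx=6,fy=6,interpolation=2)
B=cv2.resize(b['frame'][130:230,245:375],None,fx=6,fy=6,interpolation=2)
cv2.imwrite('pics/ca.png',A[...,::-1]);cv2.imwrite('pics/cb.png',B[...,::-1])
for n,u,v,z in (('L',210,248,.086),('R',266.5,236.5,.086),('mark',239,242,.071)):print(n,atz(a,u,v,z))
for n,u,v,z in (('L',337.5,151,.086),('R',287,176,.086)):print(n,atz(b,u,v,z))
for n,u,v in (('brown',318,233),('green',313,186),('pink',202,302),('collar',343,211),('piston',344,257),('pentip',352,193),('dish',275,148)):print(n,atz(a,u,v,.04))
for u,v in((376,190),(432,195),(427,256),(367,248)):print('tray',atz(a,u,v,.02))
```

```text
L [0.47875678 0.18635283 0.086     ]
R [0.50185553 0.06141411 0.086     ]
mark [0.49268173 0.12346391 0.071     ]
L [0.48222924 0.18822987 0.086     ]
R [0.50850701 0.06301551 0.086     ]
brown [ 0.5135637  -0.05615169  0.04      ]
green [ 0.62495077 -0.04835258  0.04      ]
pink [0.36138994 0.21096356 0.04      ]
collar [ 0.56385724 -0.11616778  0.04      ]
piston [ 0.45687911 -0.11382161  0.04      ]
pentip [ 0.60627355 -0.1392854   0.04      ]
dish [0.71998467 0.03901404 0.04      ]
tray [ 0.61689533 -0.20051602  0.02      ]
tray [ 0.60203084 -0.33600104  0.02      ]
tray [ 0.4558988  -0.31270765  0.02      ]
tray [ 0.47835894 -0.17139733  0.02      ]
```

View pics/ca.png

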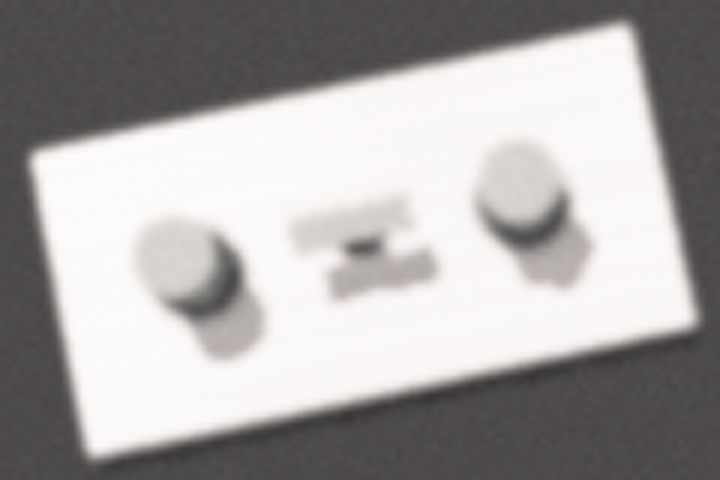

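View pics/cb.png

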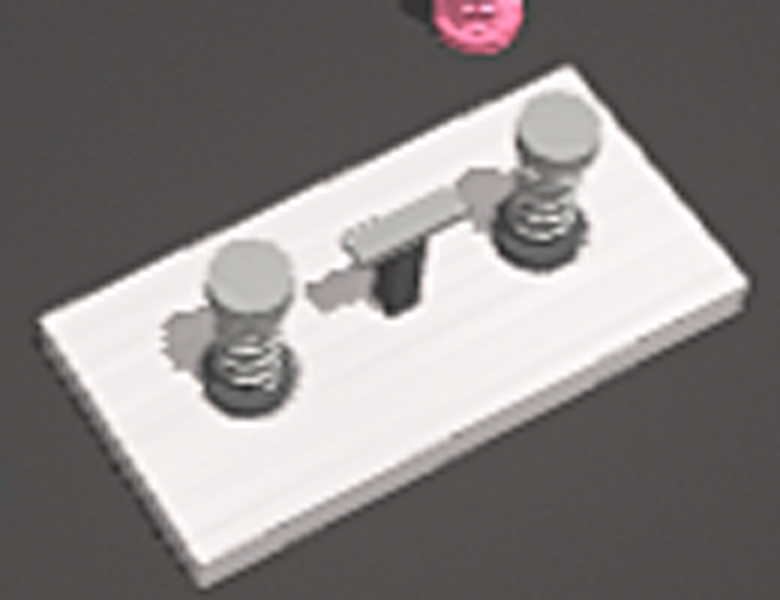

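Both chosen springs are grey and stand in the plate, so the coloured ones are excluded. Next I fit the plate pose to both views.

Run:
```python
from h import *
from scipy.optimize import least_squares
from scipy.spatial.transform import Rotation as Ro
a=r.camera('top');b=r.camera('scene')
# crop px -> image px (resize half-pixel)
f=lambda c,ox,oy:((c[0]+.5)/6-.5+ox,(c[1]+.5)/6-.5+oy)
A=[f(c,180,205) for c in((32,152),(632,22),(697,328),(90,460),(178,256),(521,182),(352,220))]
B=[f(c,245,130) for c in((745,285),(203,568),(40,322),(568,68),(558,132),(250,277))]
M=np.array([(.06,.12,.02),(.06,-.12,.02),(-.06,-.12,.02),(-.06,.12,.02),(0,.065,.086),(0,-.065,.086),(0,0,.071)])
def w(q):
    c,s=np.cos(q[2]),np.sin(q[2]);return M@np.array([[c,s,0],[-s,c,0],[0,0,1]])+[q[0],q[1],0]
def res(q,cams):
    W=w(q);o=[]
    for p,P in cams:o+=[proj(p,X)-x for X,x in zip(W,P)]
    return np.ravel(o)
for cams in([(a,A)],[(b,B)],[(a,A),(b,B)]):
    s=least_squares(res,[.49,.12,.18],args=(cams,));print(s.x,np.round(s.fun.reshape(-1,2),1).tolist());print(w(s.x)[4:6])
st=r.read_state();R=Ro.from_quat(st['eef_rot']).as_matrix();print(np.round(R,3),st['ee_pos'])
T=r.camera('top')
C=cv2.resize(T['frame'][180:265,355:440],None,fx=6,fy=6,interpolation=2);cv2.imwrite('pics/ct.png',C[...,::-1])
```

```text
[0.49316277 0.12517058 0.19451093] [[0.4, 0.5], [-0.2, 0.8], [0.1, -0.7], [0.1, -0.8], [-0.4, -0.1], [0.1, -0.2], [-0.0, 0.6]]
[[0.48059914 0.18894483 0.086     ]
 [0.50572641 0.06139633 0.086     ]]
[0.49506782 0.12525824 0.20051494] [[0.3, -0.0], [-0.4, 0.1], [0.0, 0.1], [-0.1, 0.2], [0.2, -0.7], [0.0, 0.3]]
[[0.48212151 0.18895591 0.086     ]
 [0.50801413 0.06156057 0.086     ]]
[0.49394927 0.1252804  0.19751222] [[0.3, 0.3], [-0.4, 0.3], [0.1, -1.2], [0.2, -1.0], [-0.4, -0.3], [-0.0, -0.6], [-0.1, 0.2], [0.1, -0.3], [-0.8, -0.4], [-0.1, -0.4], [-0.1, -0.1], [0.1, -1.0], [-0.2, -0.2]]
[[0.48119428 0.18901665 0.086     ]
 [0.50670425 0.06154414 0.086     ]]
[[ 0.897  0.443  0.   ]
 [ 0.443 -0.897 -0.   ]
 [ 0.     0.    -1.   ]] [ 0.27682648 -0.56038806  0.23358763]
```

View pics/ct.png

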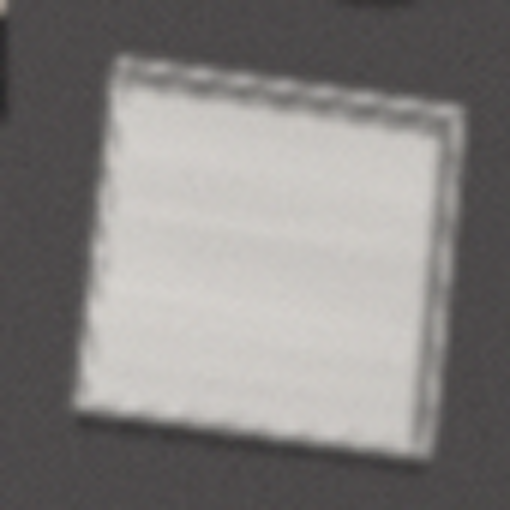

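```bash
cat >> h.py <<'E'
from scipy.spatial.transform import Rotation as Ro
def plan(goal,jawang,n):
    """const row (cm, rad about tool z) over n rows; jawang = world angle of tool y (mod pi)"""
    s=r.read_state();R=Ro.from_quat(s['eef_rot']).as_matrix();p=s['ee_pos']
    ang=np.arctan2(R[1,1],R[0,1]);d=(jawang-ang+np.pi/2)%np.pi-np.pi/2
    w=-d/n
    th=np.arange(n)*(d/n); S=sum(np.exp(1j*th))
    D=complex(*(np.array(goal)-p)[:2])/S
    tx=D.real*R[0,0]+D.imag*R[1,0]; ty=D.real*R[0,1]+D.imag*R[1,1]
    print('row cm',np.round([tx*100,ty*100,(p[2]-goal[2])*100/n],3),'wz',round(w,4),'tilt',np.round(R[:,2],4),'p',np.round(p,4),'ang',round(ang,4),'F',np.round(s['ft_force'],2),'t',s['time'],'w',round(float(s['width']),4))
E
python3 - <<'E'
from h import *
plan([.4812,.1888,.23],.1975,16)
T=r.camera('top');print(atz(T,400.6,222.8,.022))
E
```

```text
row cm [ 5.077 -1.199  0.023] wz -0.0818 tilt [ 1.e-04 -1.e-04 -1.e+00] p [ 0.2768 -0.5604  0.2336] ang -1.112 F [-0.13 -0.06 -0.46] t 0.9 w 0.0872
[ 0.53589631 -0.25421992  0.022     ]
```

```bash
python3 -m jog '[[5.08,-1.2,0,0,0,-0.0818,-1],[5.08,-1.2,0,0,0,-0.0818,-1],[5.08,-1.2,0,0,0,-0.0818,-1],[5.08,-1.2,0,0,0,-0.0818,-1],[5.08,-1.2,0,0,0,-0.0818,-1],[5.08,-1.2,0,0,0,-0.0818,-1],[5.08,-1.2,0,0,0,-0.0818,-1],[5.08,-1.2,0,0,0,-0.0818,-1],[5.08,-1.2,0,0,0,-0.0818,-1],[5.08,-1.2,0,0,0,-0.0818,-1],[5.08,-1.2,0,0,0,-0.0818,-1],[5.08,-1.2,0,0,0,-0.0818,-1],[5.08,-1.2,0,0,0,-0.0818,-1],[5.08,-1.2,0,0,0,-0.0818,-1],[5.08,-1.2,0,0,0,-0.0818,-1],[5.08,-1.2,0,0,0,-0.0818,-1],[0,0,0,0,0,0,-1],[0,0,0,0,0,0,-1]]'
python3 - <<'E'
from h import *
plan([.4812,.1888,.12],.1975,1)
p=r.camera('wrist');save(p,'w1');print(proj(p,[.4812,.1888,.086]))
p=r.camera('scene');save(p,'s1')
E
```

```text
time: 3.2
ee_pos: [0.4817, 0.1886, 0.2336]
eef_rot: [0.635, 0.773, -0.0, 0.0]
ft_force: [0.2, -0.5, -0.1]
width: 0.0004
row cm [ 0.027 -0.05  11.356] wz -0.0015 tilt [ 3.e-04 -5.e-04 -1.e+00] p [0.4817 0.1886 0.2336] ang 0.196 F [ 0.17 -0.54 -0.1 ] t 3.2 w 0.0004
[281.17828586 200.89377961]
```

View pics/w1.png

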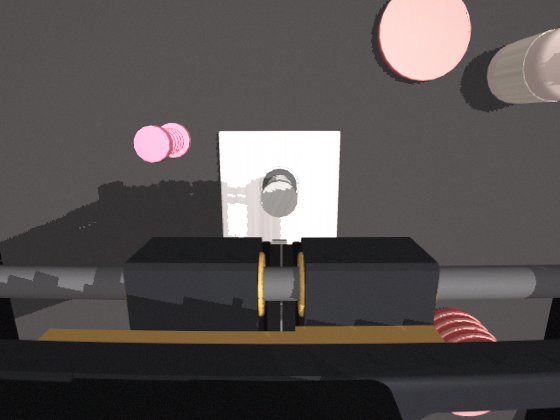

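View pics/s1.png

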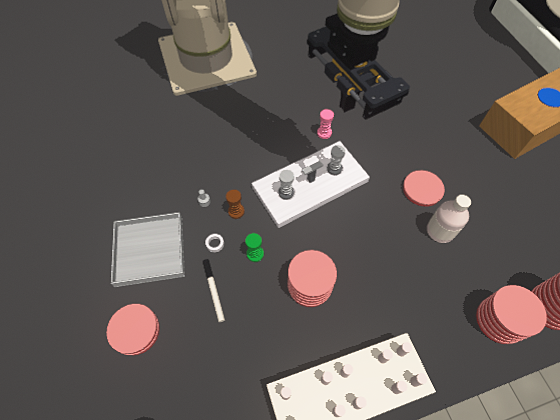

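The wrist view shows the left cap at about (279,197), against a prediction of (281,201). A crop of it comes next.

Run:
```python
import cv2
from h import *
i=cv2.imread('pics/w1.png')[125:245,210:350];cv2.imwrite('pics/w1c.png',cv2.resize(i,None,fx=5,fy=5,interpolation=2))
p=r.camera('wrist')
for u,v in((279,197),(279,199),(281,201)):print(atz(p,u,v,.086))
```

```text
[0.47900801 0.19099087 0.086     ]
[0.47934302 0.18928238 0.086     ]
[0.48135449 0.18790013 0.086     ]
```

View pics/w1c.png

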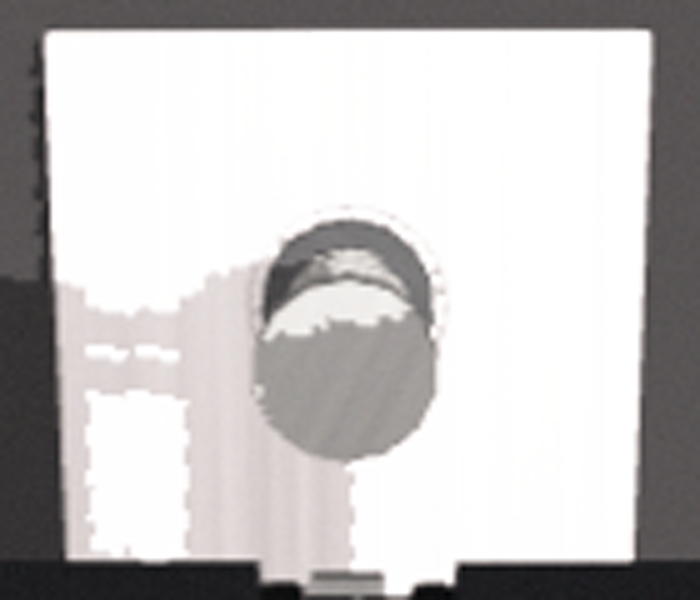

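```bash
python3 -m jog '[[-0.07,-0.11,3,0,0,0,-1],[0,0,3,0,0,0,-1],[0,0,3,0,0,0,-1],[0,0,3,0,0,0,-1],[0,0,0.7,0,0,0,-1],[0,0,0,0,0,0,-1],[0,0,0,0,0,0,-1]]'
python3 - <<'E'
from h import *
plan([.4805,.1891,.097],.1975,1)
p=r.camera('wrist');save(p,'w2')
p=r.camera('scene');cv2.imwrite('pics/s2.png',cv2.resize(p['frame'][80:220,240:400],None,fx=5,fy=4.28)[...,::-1])
E
```

```text
time: 4.22
ee_pos: [0.4813, 0.1884, 0.1078]
eef_rot: [0.634, 0.773, 0.001, 0.001]
ft_force: [-0.8, 0.1, -0.3]
width: 0.0004
row cm [ 0.081 -0.07   1.076] wz -0.0012 tilt [ 1.8e-03  4.0e-04 -1.0e+00] p [0.4813 0.1884 0.1078] ang 0.1963 F [-0.83  0.09 -0.29] t 4.225 w 0.0004
```

View pics/w2.png

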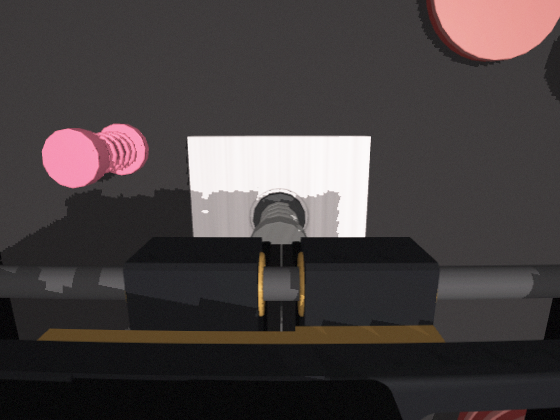

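View pics/s2.png

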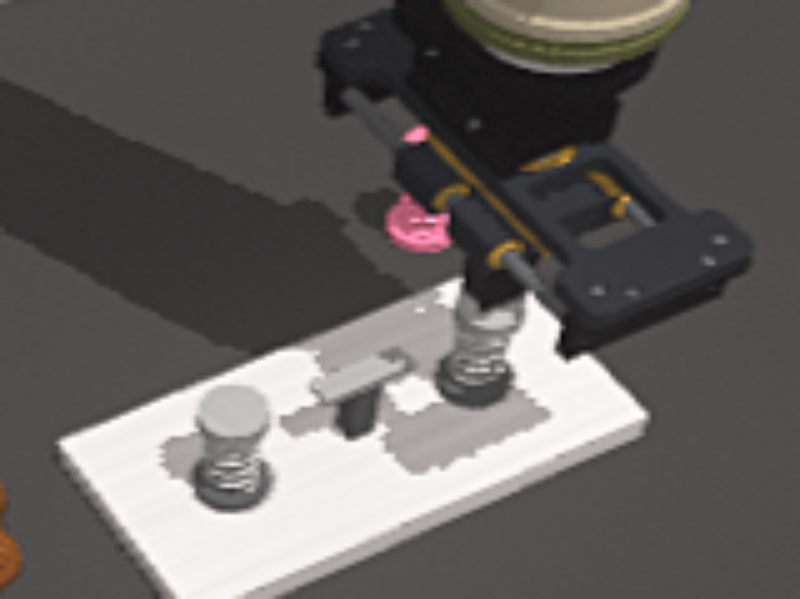

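```bash
python3 -m jog '[[0.06,-0.06,0.6,0,0,0,-1],[0,0,0.3,0,0,0,-1],[0,0,0.3,0,0,0,-1],[0,0,0.2,0,0,0,-1],[0,0,0,0,0,0,-1],[0,0,0,0,0,0,-1]]'
```

```text
time: 5.08
ee_pos: [0.48, 0.1889, 0.0928]
eef_rot: [0.634, 0.773, 0.0, 0.0]
ft_force: [-2.7, -0.4, 5.3]
width: 0.0007
```

```bash
python3 -m jog '[[0,0,0.2,0,0,0,-1],[0,0,0.15,0,0,0,-1],[0,0,0,0,0,0,-1]]'
```

```text
time: 5.45
ee_pos: [0.4801, 0.189, 0.0895]
eef_rot: [0.634, 0.773, 0.0, 0.0]
ft_force: [-1.9, -1.3, 8.2]
width: 0.0003
```

```bash
python3 -m jog '[[0,0,0.15,0,0,0,-1],[0,0,0,0,0,0,-1],[0,0,0,0,0,0,-1],[0,0,0,0,0,0,-1]]'
```

```text
time: 5.95
ee_pos: [0.4802, 0.189, 0.0883]
eef_rot: [0.634, 0.773, 0.0, 0.0]
ft_force: [-2.9, -1.5, 10.1]
width: 0.0003
```

```bash
python3 -m jog '[[0,0,0,0,0,0,-1],[0,0,0,0,0,0,-1],[0,0,0,0,0,0,-1],[0,0,0,0,0,0,-1],[0,0,0,0,0,0,-1],[0,0,0,0,0,0,-1],[0,0,0,0,0,0,-1]]'
python3 - <<'E'
from h import *
p=r.camera('scene');cv2.imwrite('pics/s3.png',cv2.resize(p['frame'][80:220,240:400],None,fx=5,fy=4.28)[...,::-1]);print(r.read_state()['ft_force'])
E
```

```text
time: 6.82
ee_pos: [0.4802, 0.189, 0.0883]
eef_rot: [0.634, 0.773, 0.0, 0.0]
ft_force: [-2.8, -1.7, 10.5]
width: 0.0006
[-2.59682675 -1.37763441 10.13055736]
```

View pics/s3.png

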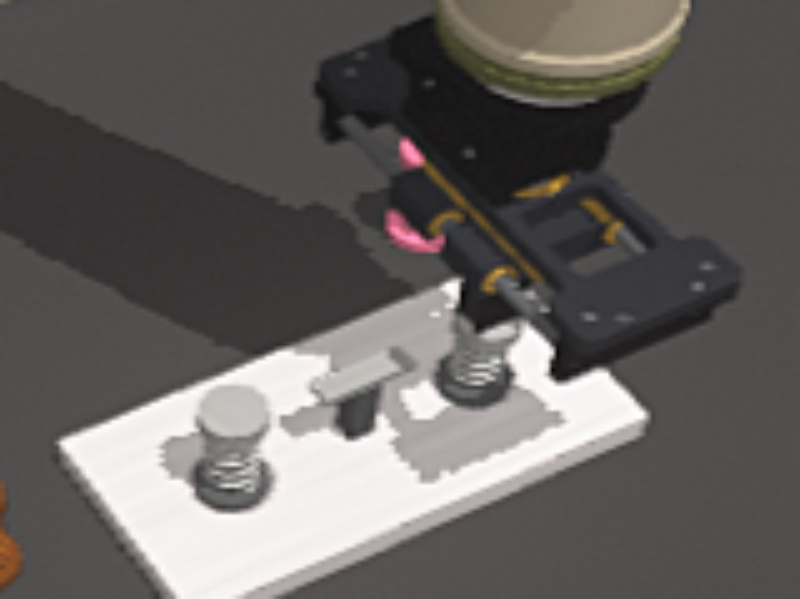

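The left cap held at 10.1–10.5 N for over a second with its top at about 77 mm, above the 71 mm mark, so it is sound. I lift off and go to the right seat.

```bash
python3 -m jog '[[0,0,-1,0,0,0,-1],[0,0,-3,0,0,0,-1],[0,0,-5,0,0,0,-1],[0,0,-5,0,0,0,-1],[3.2,0,0,0,0,0,-1],[3.25,0,0,0,0,0,-1],[3.25,0,0,0,0,0,-1],[3.2,0,0,0,0,0,-1],[0,0,0,0,0,0,-1],[0,0,0,0,0,0,-1],[0,0,0,0,0,0,-1]]'
python3 - <<'E'
from h import *
plan([.5062,.0615,.107],.1975,1)
p=r.camera('wrist');print(proj(p,[.5062,.0615,.086]))
cv2.imwrite('pics/w4.png',cv2.resize(p['frame'][125:245,210:350],None,fx=5,fy=5,interpolation=2)[...,::-1])
for u,v in((279.2,198.8),(281,201)):print(atz(p,u,v,.086))
E
```

```text
time: 8.25
ee_pos: [0.4552, 0.3142, 0.2274]
eef_rot: [0.635, 0.773, -0.0, 0.0]
ft_force: [-0.3, -0.1, 0.2]
width: 0.0005
row cm [-25.776   0.108  12.042] wz -0.0024 tilt [ 2.e-04 -7.e-04 -1.e+00] p [0.4552 0.3142 0.2274] ang 0.1951 F [-0.28 -0.07  0.21] t 8.25 w 0.0005
[282.48824529 445.50237125]
[0.45238387 0.31707993 0.086     ]
[0.45422539 0.3155269  0.086     ]
```

View pics/w4.png

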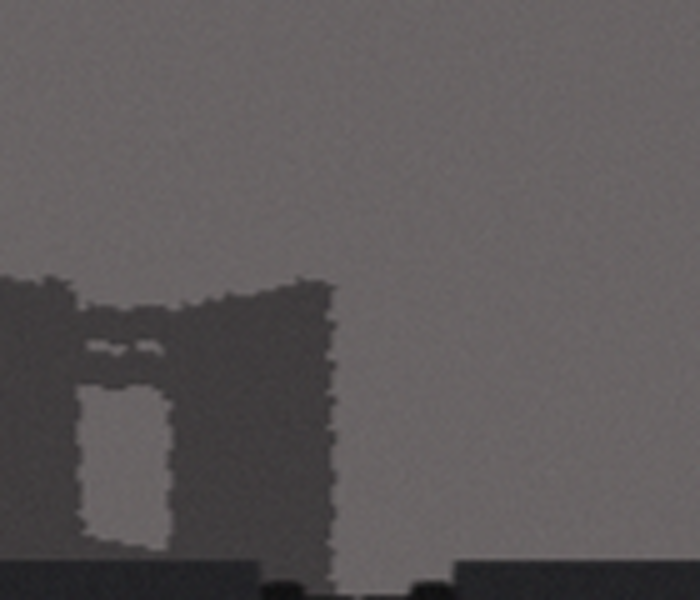

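Wrong sign on tool x, since it points to +y; the move stayed high and touched nothing. I go back the other way.

```bash
python3 -m jog '[[-5.1,0.02,0,0,0,0,-1],[-5.2,0.02,0,0,0,0,-1],[-5.2,0.02,0,0,0,0,-1],[-5.2,0.02,0,0,0,0,-1],[-5.1,0.03,0,0,0,-0.002,-1],[0,0,0,0,0,0,-1],[0,0,0,0,0,0,-1],[0,0,0,0,0,0,-1]]'
python3 - <<'E'
from h import *
plan([.5062,.0615,.107],.1975,1)
p=r.camera('wrist');print(proj(p,[.5062,.0615,.086]))
cv2.imwrite('pics/w5.png',cv2.resize(p['frame'][125:245,210:350],None,fx=5,fy=5,interpolation=2)[...,::-1])
for u,v in((279.2,198.8),(281,201)):print(atz(p,u,v,.086))
E
```

```text
time: 9.3
ee_pos: [0.5059, 0.0637, 0.2277]
eef_rot: [0.633, 0.774, 0.0, 0.0]
ft_force: [0.7, 0.1, 0.1]
width: 0.0004
row cm [-0.22  -0.016 12.068] wz 0.0031 tilt [ 3.e-04  1.e-04 -1.e+00] p [0.5059 0.0637 0.2277] ang 0.2006 F [0.72 0.11 0.1 ] t 9.3 w 0.0004
[281.55965713 205.41869201]
[0.50312805 0.06667204 0.086     ]
[0.50497958 0.06512811 0.086     ]
```

View pics/w5.png

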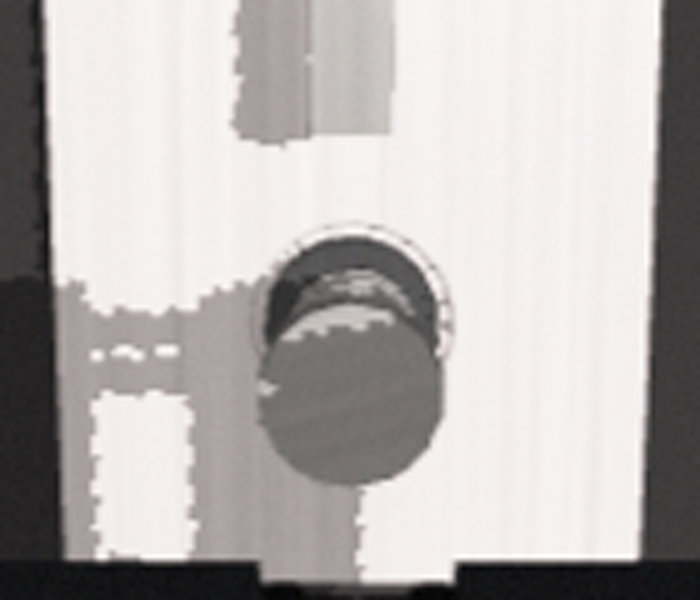

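```bash
python3 -m jog '[[-0.15,-0.07,3,0,0,0.003,-1],[0,0,3,0,0,0,-1],[0,0,3,0,0,0,-1],[0,0,2.5,0,0,0,-1],[0,0,1,0,0,0,-1],[0,0,0.3,0,0,0,-1],[0,0,0,0,0,0,-1],[0,0,0,0,0,0,-1]]'
python3 - <<'E'
from h import *
plan([.5055,.0621,.097],.1975,1)
E
```

```text
time: 10.35
ee_pos: [0.5063, 0.061, 0.1004]
eef_rot: [0.635, 0.773, 0.0, 0.001]
ft_force: [0.4, 0.2, 0.5]
width: 0.0005
row cm [ 0.125 -0.056  0.339] wz -0.0018 tilt [ 1.4e-03 -1.0e-04 -1.0e+00] p [0.5063 0.061  0.1004] ang 0.1957 F [0.35 0.2  0.5 ] t 10.35 w 0.0005
```

```bash
python3 -m jog '[[0.08,-0.05,0.2,0,0,0,-1],[0,0,0.3,0,0,0,-1],[0,0,0.3,0,0,0,-1],[0,0,0.2,0,0,0,-1],[0,0,0,0,0,0,-1],[0,0,0,0,0,0,-1]]'
```

```text
time: 11.1
ee_pos: [0.5054, 0.0617, 0.0898]
eef_rot: [0.635, 0.773, 0.0, 0.0]
ft_force: [0.7, 0.2, 3.5]
width: 0.0005
```

```bash
python3 -m jog '[[0,0,0.3,0,0,0,-1],[0,0,0.3,0,0,0,-1],[0,0,0.3,0,0,0,-1],[0,0,0.1,0,0,0,-1],[0,0,0,0,0,0,-1]]'
```

```text
time: 11.72
ee_pos: [0.5054, 0.0617, 0.0798]
eef_rot: [0.635, 0.773, 0.0, 0.0]
ft_force: [-1.1, 0.2, 8.2]
width: 0.0001
```

```bash
python3 -m jog '[[0,0,0.2,0,0,0,-1],[0,0,0.18,0,0,0,-1],[0,0,0,0,0,0,-1],[0,0,0,0,0,0,-1],[0,0,0,0,0,0,-1]]'
```

```text
time: 12.35
ee_pos: [0.5054, 0.0617, 0.0762]
eef_rot: [0.635, 0.773, 0.0, 0.0]
ft_force: [-1.5, -0.4, 9.6]
width: 0.0007
```

```bash
python3 -m jog '[[0,0,0.03,0,0,0,-1],[0,0,0,0,0,0,-1],[0,0,0,0,0,0,-1],[0,0,0,0,0,0,-1],[0,0,0,0,0,0,-1],[0,0,0,0,0,0,-1],[0,0,0,0,0,0,-1],[0,0,0,0,0,0,-1],[0,0,0,0,0,0,-1]]'
python3 - <<'E'
from h import *
p=r.camera('scene');cv2.imwrite('pics/s6.png',cv2.resize(p['frame'][80:220,240:400],None,fx=5,fy=4.28)[...,::-1]);print(r.read_state()['ft_force'])
E
```

```text
time: 13.48
ee_pos: [0.5054, 0.0617, 0.0759]
eef_rot: [0.635, 0.773, 0.0, 0.0]
ft_force: [-1.3, 0.3, 10.2]
width: 0.0006
[-0.22685707 -0.44057408  9.45758656]
```

View pics/s6.png

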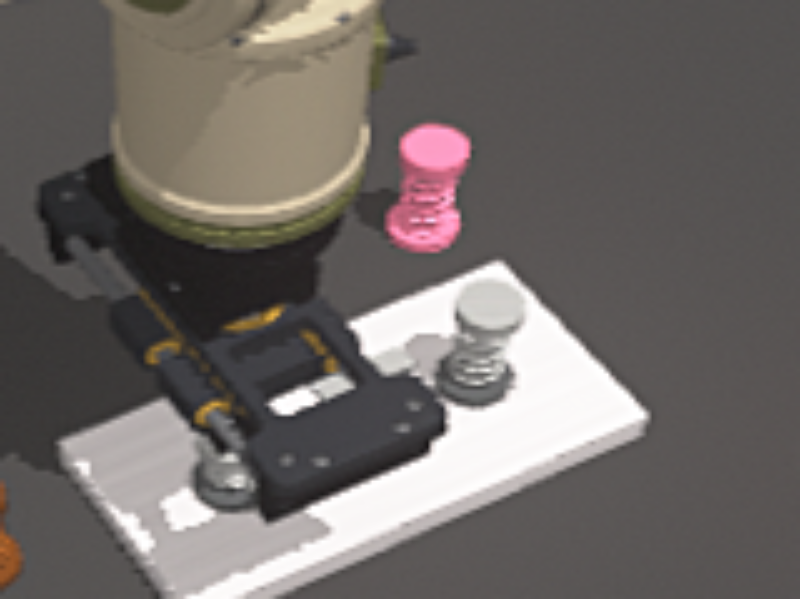

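The right cap sank to about 65 mm at 9.5–10.2 N, below the 71 mm mark, so it is tired. I lift, open and come down to grip its cap, with the jaws across the plate, clear of the post.

```bash
python3 -m jog '[[0,0,-0.5,0,0,0,-1],[0,0,-1,0,0,0,-1],[0,0,-2,0,0,0,-1],[0,0,-2,0,0,0,-1],[0,0,-0.5,0,0,0,1],[0,0,0,0,0,0,1],[0,0,0,0,0,0,1],[0,0,0,0,0,0,1],[0,0,0,0,0,0,1],[0,0,0,0,0,0,1]]'
python3 - <<'E'
from h import *
plan([.5055,.0619,.072],.1975,1)
p=r.camera('scene');cv2.imwrite('pics/s7.png',cv2.resize(p['frame'][80:220,240:400],None,fx=5,fy=4.28)[...,::-1])
p=r.camera('wrist');save(p,'w7')
E
```

```text
time: 14.78
ee_pos: [0.5051, 0.0616, 0.1353]
eef_rot: [0.635, 0.773, -0.0, -0.0]
ft_force: [-0.0, 0.6, -0.1]
width: 0.0524
row cm [0.021 0.05  6.331] wz -0.0016 tilt [-1.e-04 -0.e+00 -1.e+00] p [0.5051 0.0616 0.1353] ang 0.1959 F [-0.04  0.59 -0.11] t 14.775 w 0.0524
```

View pics/s7.png

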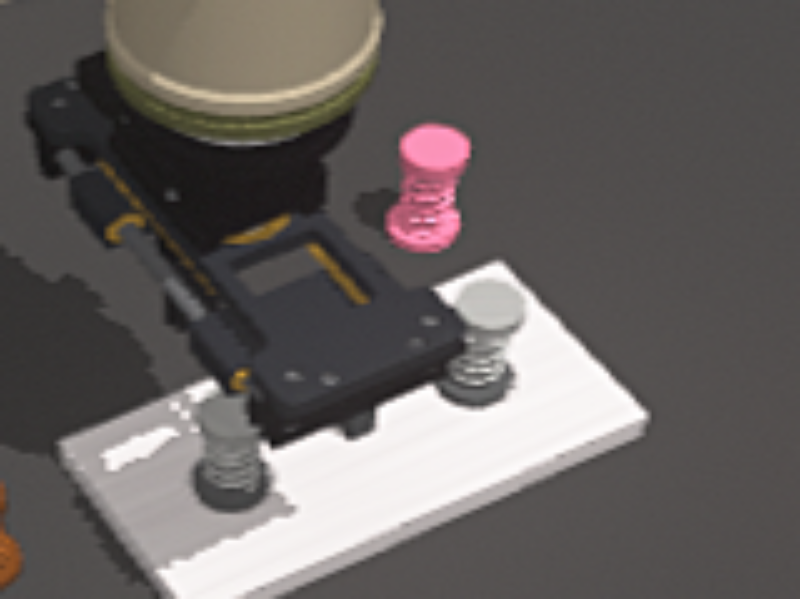

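View pics/w7.png

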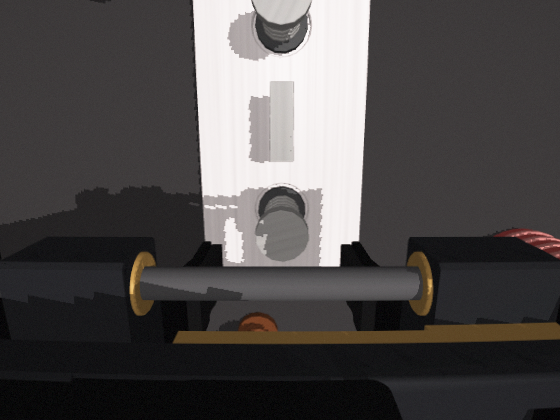

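```bash
python3 -m jog '[[0,0,0,0,0,0,1],[0,0,0,0,0,0,1],[0,0.05,2,0,0,0,1],[0,0,2,0,0,0,1],[0,0,1.5,0,0,0,1],[0,0,0.8,0,0,0,1],[0,0,0,0,0,0,1],[0,0,0,0,0,0,1]]'
```

```text
time: 15.88
ee_pos: [0.506, 0.0618, 0.073]
eef_rot: [0.635, 0.773, 0.0, 0.0]
ft_force: [0.8, -0.4, 0.7]
width: 0.0872
```

```bash
python3 -m jog '[[0,0,0.1,0,0,0,0],[0,0,0,0,0,0,-0.2],[0,0,0,0,0,0,-0.25],[0,0,0,0,0,0,-0.4],[0,0,0,0,0,0,-1],[0,0,0,0,0,0,-1],[0,0,0,0,0,0,-1],[0,0,0,0,0,0,-1],[0,0,0,0,0,0,-1]]' 20
python3 - <<'E'
from h import *
plan([.5055,.0619,.072],.1975,1)
E
```

```text
time: 17.0
ee_pos: [0.5056, 0.0617, 0.0715]
eef_rot: [0.635, 0.773, -0.0, 0.0]
ft_force: [0.3, 0.5, -0.5]
width: 0.0309
row cm [ 0.021 -0.003 -0.054] wz -0.0017 tilt [ 0.e+00 -1.e-04 -1.e+00] p [0.5056 0.0617 0.0715] ang 0.1958 F [ 0.3   0.46 -0.48] t 17.0 w 0.0309
```

```bash
python3 -m jog '[[0,0,-0.5,0,0,0,-1],[0,0,-1,0,0,0,-1],[0,0,-2.5,0,0,0,-1],[0,0,-4,0,0,0,-1],[0,0,-4,0,0,0,-1],[0,0,-2,0,0,0,-1],[0,0,0,0,0,0,-1],[0,0,0,0,0,0,-1]]' 25
python3 - <<'E'
from h import *
plan([.536,-.2545,.21],.1975,12)
p=r.camera('scene');save(p,'s8')
E
```

```text
time: 18.0
ee_pos: [0.5051, 0.0615, 0.2106]
eef_rot: [0.635, 0.773, -0.0, -0.0]
ft_force: [-1.3, -0.9, -2.2]
width: 0.0307
row cm [-2.633 -0.262  0.005] wz -0.0001 tilt [-1.e-03 -3.e-04 -1.e+00] p [0.5051 0.0615 0.2106] ang 0.1958 F [-1.28 -0.89 -2.18] t 18.0 w 0.0307
```

View pics/s8.png

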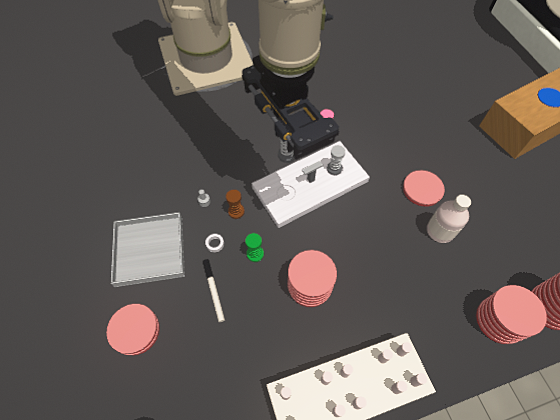

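The spring is held upright and its seat is empty. Next it goes to the tray.

```bash
python3 -m jog '[[-1.3,-0.13,0,0,0,0,-1],[-2.63,-0.26,0,0,0,0,-1],[-2.63,-0.26,0,0,0,0,-1],[-2.63,-0.26,0,0,0,0,-1],[-2.63,-0.26,0,0,0,0,-1],[-2.63,-0.26,0,0,0,0,-1],[-2.63,-0.26,0,0,0,0,-1],[-2.63,-0.26,0,0,0,0,-1],[-2.63,-0.26,0,0,0,0,-1],[-2.63,-0.26,0,0,0,0,-1],[-2.63,-0.26,0,0,0,0,-1],[-2.63,-0.26,0,0,0,0,-1],[-1.3,-0.13,0,0,0,0,-1],[0,0,0,0,0,0,-1],[0,0,0,0,0,0,-1]]'
python3 - <<'E'
from h import *
plan([.536,-.2545,.07],.1975,1)
p=r.camera('scene');save(p,'s9')
E
```

```text
time: 19.92
ee_pos: [0.5364, -0.2525, 0.2114]
eef_rot: [0.634, 0.773, 0.0, -0.0]
ft_force: [-0.2, 0.0, -1.6]
width: 0.031
row cm [-0.191 -0.081 14.136] wz -0.0004 tilt [-1.e-04  6.e-04 -1.e+00] p [ 0.5364 -0.2525  0.2114] ang 0.1971 F [-0.19  0.04 -1.57] t 19.925 w 0.031
```

View pics/s9.png

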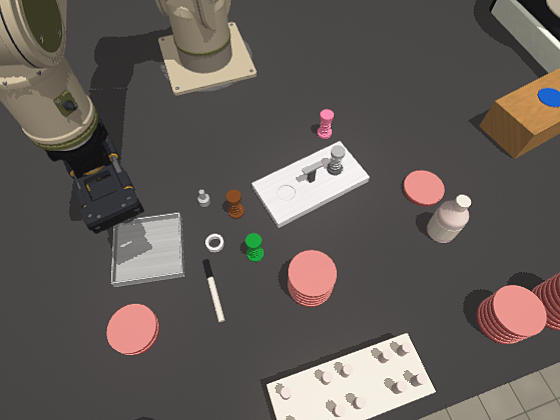

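```bash
python3 -m jog '[[-0.1,-0.05,3,0,0,0,-1],[0,0,3,0,0,0,-1],[0,0,3,0,0,0,-1],[0,0,3,0,0,0,-1],[0,0,1.5,0,0,0,-1],[0,0,0.7,0,0,0,-1],[0,0,0,0,0,0,-1],[0,0,0,0,0,0,-1]]'
python3 - <<'E'
from h import *
plan([.536,-.2545,.0585],.1975,1)
p=r.camera('scene');cv2.imwrite('pics/s10.png',cv2.resize(p['frame'][150:310,80:240],None,fx=3.7,fy=3.7)[...,::-1])
E
```

```text
time: 20.98
ee_pos: [0.5367, -0.2549, 0.0705]
eef_rot: [0.635, 0.773, 0.0, 0.001]
ft_force: [-0.0, -0.5, -0.7]
width: 0.0309
row cm [ 0.057 -0.055  1.202] wz -0.0017 tilt [ 1.5e-03 -8.0e-04 -1.0e+00] p [ 0.5367 -0.2549  0.0705] ang 0.1958 F [-0.05 -0.49 -0.73] t 20.975 w 0.0309
```

View pics/s10.png

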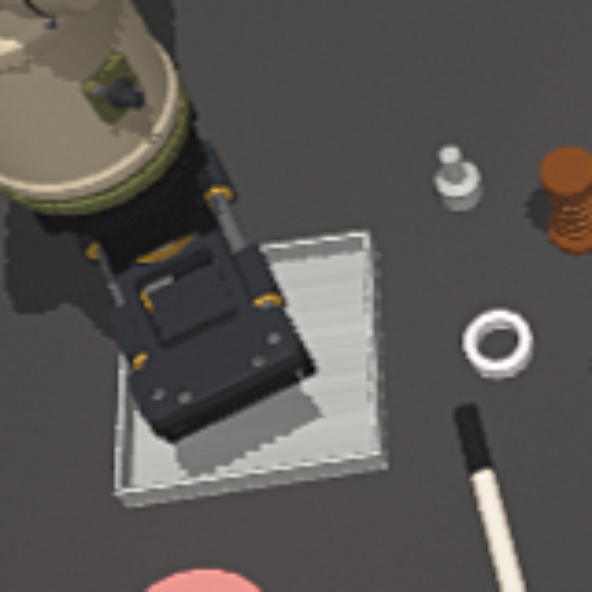

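```bash
python3 -m jog '[[0,0,0.5,0,0,0,-1],[0,0,0.4,0,0,0,-1],[0,0,0.2,0,0,0,-1],[0,0,0,0,0,0,-1],[0,0,0,0,0,0,-1]]'
```

```text
time: 21.65
ee_pos: [0.5361, -0.2548, 0.0586]
eef_rot: [0.635, 0.773, -0.0, 0.0]
ft_force: [0.2, 0.4, -0.8]
width: 0.031
```

```bash
python3 -m jog '[[0,0,0.1,0,0,0,-1],[0,0,0,0,0,0,-1],[0,0,0,0,0,0,-1]]'
```

```text
time: 22.02
ee_pos: [0.5361, -0.2548, 0.0576]
eef_rot: [0.635, 0.773, 0.0, 0.0]
ft_force: [-0.0, 0.4, 1.2]
width: 0.0308
```

Contact is felt: the vertical force went from -0.8 to +1.2 N. I open gently.

```bash
python3 -m jog '[[0,0,0,0,0,0,-0.2],[0,0,0,0,0,0,-0.1],[0,0,0,0,0,0,0.1],[0,0,0,0,0,0,0.4],[0,0,0,0,0,0,0.7],[0,0,0,0,0,0,1],[0,0,0,0,0,0,1],[0,0,0,0,0,0,1],[0,0,0,0,0,0,1]]'
```

```text
time: 23.15
ee_pos: [0.536, -0.2548, 0.0575]
eef_rot: [0.635, 0.773, -0.0, 0.0]
ft_force: [-0.4, 0.9, -0.1]
width: 0.0863
```

```bash
python3 -m jog '[[0,0,-0.5,0,0,0,1],[0,0,-2,0,0,0,1],[0,0,-4,0,0,0,1],[0,0,-4,0,0,0,1],[0,0,-4,0,0,0,1],[0,0,-4,0,0,0,1],[-5,-2,0,0,0,0,1],[-5,-2,0,0,0,0,1],[-5,-2,0,0,0,0,1],[0,0,0,0,0,0,1],[0,0,0,0,0,0,1]]'
python3 - <<'E'
from h import *
p=r.camera('scene');save(p,'s11');q=r.camera('top');save(q,'t11');print(p['camera_from_world'] is None)
for n,c in(('scene',p),('top',q)):print(n,[(round(d['score'],2),np.round(d['rect']).tolist()) for d in r.search_frame(c,'spring_1_top')])
cv2.imwrite('pics/s11c.png',cv2.resize(p['frame'][130:310,90:380],None,fx=2.7,fy=2.7,interpolation=2)[...,::-1])
E
```

```text
time: 24.52
ee_pos: [0.5067, -0.4131, 0.2436]
eef_rot: [0.634, 0.773, 0.0, 0.0]
ft_force: [0.1, 0.7, 0.7]
width: 0.0871
False
scene [(0.55, [330.0, 145.0, 346.0, 162.0]), (0.43, [322.0, 107.0, 334.0, 127.0])]
top [(0.65, [192.0, 294.0, 210.0, 307.0]), (0.61, [200.0, 238.0, 217.0, 257.0])]
```

View pics/s11c.png

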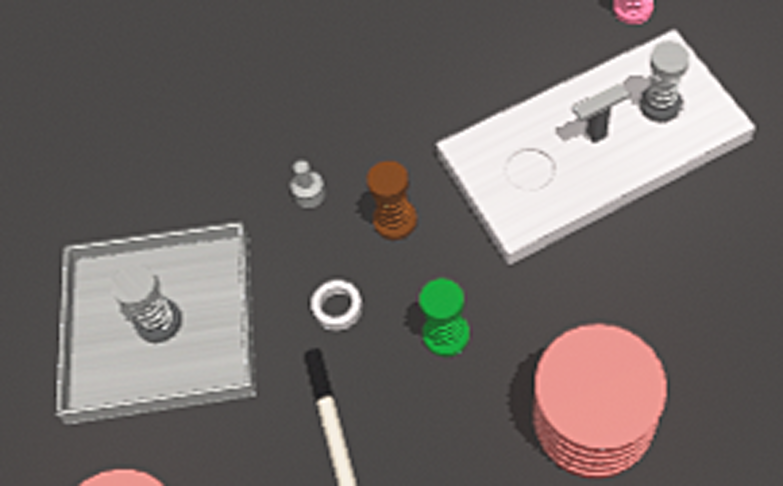

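View pics/t11.png

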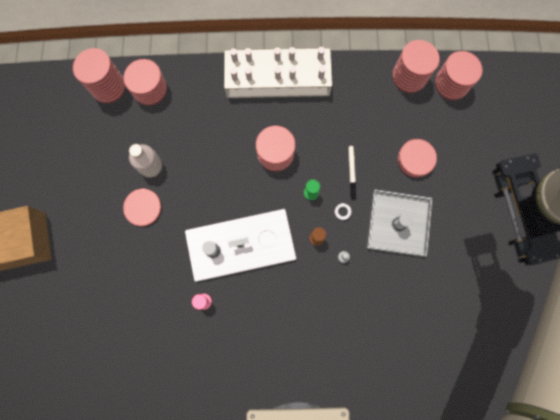

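Run:
```python
from h import *
p=r.camera('scene');q=r.camera('top')
for c in(p,q):print(proj(c,[.536,-.2548,.003]),proj(c,[.536,-.2548,.073]))
cv2.imwrite('pics/t12.png',cv2.resize(q['frame'][180:265,355:440],None,fx=6,fy=6,interpolation=2)[...,::-1])
cv2.imwrite('pics/s12.png',cv2.resize(p['frame'][200:300,100:200],None,fx=5,fy=5,interpolation=2)[...,::-1])
```

```text
[148.27849106 248.54264249] [138.41548884 234.11847663]
[398.92487734 224.00688502] [406.29136611 219.17098135]
```

View pics/t12.png

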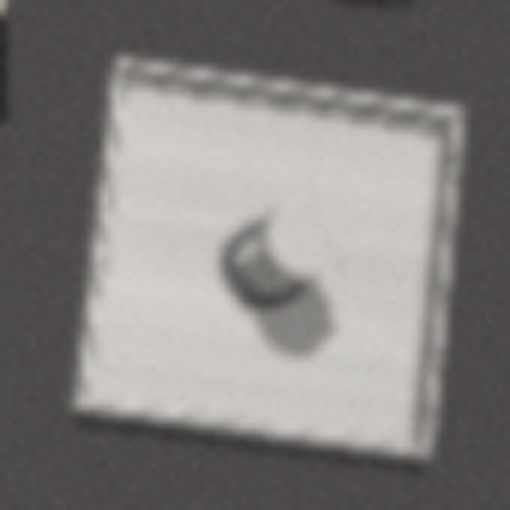

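View pics/s12.png

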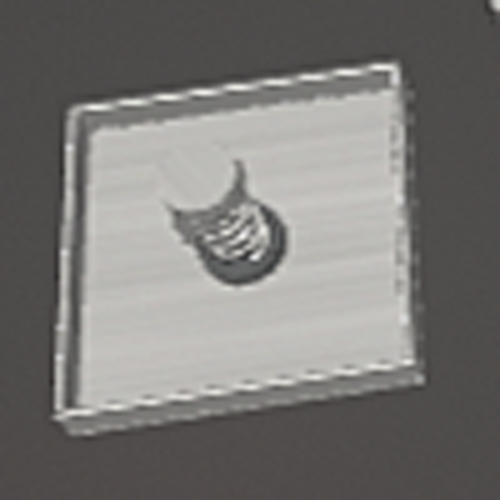

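The base shows at about (148,248) and the cap, which blends into the tray floor, at about (139,235). Both match the projection of an upright spring, and the sound spring and all bystanders look unchanged, so I hand in.

```bash
python3 -c "
from bench import r
print(r.close_job(), r.read_state()['time'])"
```

```text
the job is handed in; nothing more can be done
the job is handed in; nothing more can be done
```

The right spring was the tired one: it now stands upright in the reject tray, and the sound left one still stands in its seat.

- **Left spring, tested first:** held at about 10.1–10.5 N for over a second, its cap top stayed at about 77 mm, above the 71 mm mark.
- **Right spring:** held at about 9.5–10.2 N for over a second, its cap top sank to about 65 mm, below the mark.
- **Placing:** I lifted the right spring by its cap, set it near the middle of the tray, felt contact, opened gently and withdrew.

**Last checks:** The final pictures show the tray spring's base and cap where an upright spring should appear. I saw no change in the bystanders or the pink, brown and green look-alikes. The gripper was clear of everything, and about 25 s of the 72 s had been used.

**What disagreed or went wrong:**
- The network search did not report the spring in the tray, because its cap blends with the steel. I confirmed it by eye and by projection instead.
- One sideways move between the two tests went the wrong way, high above the bench. It touched nothing and I corrected it.

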